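Finish setting a kiln shelf

TASK

Finish setting the kiln shelf from the things on the ware board: stand the three-armed stilt midway between the blue jar and the green beaker, then the dark brown candlestick centred on top of the stilt; put the blue lid on the jar; put the cone pack straight in front of the jar (on the robot's side) with a gap of about 35 mm and its row of cones parallel to the shelf's front edge; and stand the loose round prop upright on the bare patch at the middle of the shelf's front edge. Set every piece down gently without dropping it, do not shift the jar, the beaker or the two props that already stand on the shelf, and leave everything released and at rest.

Things in the scene. Friction and masses are not known exactly. Their poses are not given: they have to be found in the camera images.
- kiln_shelf: Kiln shelf: fixed slab 300 (x) by 340 (y) mm, 16 mm thick, top washed white, left or right of the robot. Origin: centre of its underside, top at z = 16 mm. x points away from the robot: its front edge (robot's side) is x = -150 mm. Three bare buff patches (48 mm) for props: two at the back hold props, the free one in the middle of the front edge is centred at x = -115, y = 0 mm.
- jar: Blue round open jar on the kiln shelf, left or right: 78 mm across, 56 mm high, mouth 64 mm across inside, 0.45 kg, loose. Origin: centre of its underside; axes parallel to the kiln shelf's at the start (x away from the robot, y left, z up).
- beaker: Green round beaker on the kiln shelf in one row with the jar, on its other side, centres about 207 mm apart: 70 mm across, 80 mm high, 0.4 kg, loose. Origin: centre of its underside; axes parallel to the kiln shelf's. A small terracotta egg cup (42 mm across, 46 mm high, not listed) stands about 84 mm in front of it.
- prop_left: Round buff kiln prop already standing on the kiln shelf's back left patch, loose: cylinder 32 mm across, 90 mm high. Its origin is the centre of its underside. 
- prop_right: Round buff kiln prop already standing on the kiln shelf's back right patch, loose: cylinder 32 mm across, 90 mm high. Its origin is the centre of its underside. 
- prop_loose: The loose prop: third round buff kiln prop, standing on the ware board: cylinder 32 mm across, 90 mm high, 0.16 kg. Its origin is the centre of its underside. A low square block (42 x 42 x 38 mm, not listed) on the same board is not wanted.
- lid: Blue lid of the jar, right way up on the ware board: flange 74 mm across, z = 7 to 14 mm; spigot under it 48 mm across, 7 mm high, which drops into the jar's mouth; knob on top 21 mm across, z = 14 to 34 mm. 90 g. Its origin is the centre of its underside. Seated, the flange lies on the jar's rim and the origin is 49 mm above the jar's.
- stilt: White kiln stilt on the ware board: three-armed star, arms 10 mm wide reaching 32 mm from the centre at 0, 120 and 240 degrees from its x axis, hub 30 mm across, all z = 5 to 13 mm; three feet below, three pins on top to z = 17 mm at 26 mm radius. Gripped along its x it measures 47 mm, from arm tip (x = 32) to hub (x = -15). 50 g. Its origin is the centre of its underside. 
- candlestick: Dark brown candlestick on the ware board: saucer with flat foot 62 mm across, rim 80 mm across and 14 mm high; round candle socket in its middle, 60 mm high overall, 35 mm across from z = 28 mm up, waist 29 mm below that. 0.2 kg. Its origin is the centre of its underside. On the stilt its origin is 17 mm above the stilt's.
- cone_pack: Cone pack on the ware board: red-brown clay bar 24 (x) by 72 (y) mm, 24 mm high, with a row of three pale cones along y, tips 56 mm high; grip the bar across its x. Either long side may face front. 80 g. Its origin is the centre of its underside. All things on the ware board (fixed, 230 x 320 mm, beside the kiln shelf) start 18 mm above the bench, about 105 mm apart.

How it is judged:
By the outcome, as a careful person would: the job done as asked, in the order asked, and still so for the second after the job is handed in, with the robot touching nothing.
It also fails if it takes over 141 s, if anything falls off the work surface, if the arm or the gripper's body presses on something with over 40 N, if the wrist force passes 120 N, or if a joint passes its speed limit or range.

ROBOT

A 6-joint arm with a two-finger parallel gripper is mounted at the origin on the work surface. World frame = base frame: x ahead of the robot, y to its left, z up, the work surface at z = 0. Lengths are in m, angles in degrees, forces in N, time in s.
With the tool pointing down it reaches from about 0.4 to 0.825 m from the base axis. Payload 7 kg.
Tool frame: the origin (TCP) lies midway between the tips of the shut fingers; the grasp point (between the pads) lies 19 mm behind it; z points along the fingers, y is the line along which they close (so a half turn about z gives the same grasp; the last joint's range is limited). The gripper opens to 88 mm and grips with 3 to 60 N. Pads are 19 mm wide; open, the fingers measure 130 mm over their backs; the gripper's body (78 mm by 193 mm) begins 47 mm behind the grasp point.
Start: joints at [-59.353, 20.546, 0.682, 0, -70.136, -16.507], TCP at [0.165, -0.655, 0.227] pointing down, gripper open.
Joint ranges: [-176.03, 176.03], [-82.01, 121.73], [-58.28, 71.71], [-173.87, 95.51], [-174.79, -0.11], [-173.66, 173.66]. Speed limits (degrees/s): [136.94, 136.94, 172.46, 180, 180, 180].

INTERFACE

Orientations are given as [roll, pitch, yaw] about the fixed x, y, z axes, in that order (R = Rz(yaw) Ry(pitch) Rx(roll)).
In Python, from plant import ctrl gives the robot as it stands.
- The arm moves only by the tool step_arm, never from a script. Its argument "rows" is a list of rows, each a list of 3 entries, a list of its own where there are three numbers: the closure, from 0 (fully open) to 1 (shut), then the shift along the world's x, y, z in mm, then the turn, a rotation vector about the world's x, y, z in rad. A call has exactly 5 rows; each row is the pose to reach, as a shift and turn from the pose commanded when the call began; what a row does not reach only later rows make up. A row lasts 1/12 s, in which the tool goes at most 41.7 mm and 7.16 degrees, less where a joint would pass 70% of its speed; a pose out of reach is approached as far as the arm can. A call with a gripper value outside its range is refused whole. The fingers move at their own pace and stop on an object; the grip force is fixed at half the most. Time passes only in rows, so rows that repeat a pose let the fingers close, or fill a call up. It gives the time, the measured TCP pose, the force, the opening and the grip force at its end, in the units of the state.
- ctrl.get_obs(): the state, without advancing time (a new reading comes with each control period).
- ctrl.snapshot(name): name is "side" or "top"; returns the picture (480x640x3 uint8, red, green, blue); there is no depth.
- ctrl.camera_model(name): a dict with "intrinsics" (3x3 intrinsics, pixels), "distortion" ([k1, k2, p1, p2, k3] as OpenCV has them; the pictures are not rectified), "R" (3x3) and "t" (3): a world point X has camera coordinates R X + t. Camera axes: x right, y down, z forward; pixel columns grow to the right and rows downward; lengths in m; the calibration is good to about 2 mm. A picture is of the moment at which its call begins. camera_model takes no time and is no camera call.
- ctrl.close_job(): hands the job in; it is judged then, once.
The state is a dict: "clock": time; "joint_pos": joint angles; "qvel": joint speeds; "tau": joint torques, N m; "tool_pos": TCP position; "orientation": TCP orientation; "force": force on the tool from outside, world axes, zero at the start; "moment": the same for the moment, N m; "opening": finger opening in m; "gripper_force": force on a finger pad.
Only numpy, scipy, OpenCV 4.12 (cv2) and the standard library are available. Lean on these libraries where they do the work, as an engineer would, in place of code of your own. Each camera call takes 0.05 s, during which the arm holds its last target. There are 200 camera calls.

## Working session

There is one attempt and no reset: what is moved stays moved. The work goes in short steps, Python scripts to look and compute and a tool call to move; the robot and the scene stay as the last step left them, time stands still between calls to the robot, and variables do not carry over. Pictures are saved under pics/ and viewed, at most 14 in all, crops included, and the job is handed in when it is done.

Besides the shell and the picture viewer there is one more tool, called as name([rows], argument=value, ...), one row to a line, values as JSON. step_arm: Moves the arm, as the interface text tells. Its arguments: {"type":"object","properties":{"rows":{"type":"array"}},"required":["rows"]}

```bash
ls; mkdir -p pics; python3 - <<'E'
from plant import ctrl
import cv2
for n in("top","side"):
    cv2.imwrite(f"pics/{n}0.png",ctrl.snapshot(n)[:,:,::-1])
    m=ctrl.camera_model(n);print(n,m)
print(ctrl.get_obs())
E
```

```text
pics
top {'intrinsics': array([[442.59565202,   0.        , 311.73816934],
       [  0.        , 442.59565202, 238.47754402],
       [  0.        ,   0.        ,   1.        ]]), 'distortion': array([-0.04739293,  0.        ,  0.        ,  0.        ,  0.        ]), 'R': array([[-0.02197297, -0.99946427, -0.02425598],
       [-0.99028039,  0.02509114, -0.13680344],
       [ 0.13733876,  0.02101424, -0.9903012 ]]), 't': array([0.03378846, 0.56489829, 0.75446797])}
side {'intrinsics': array([[525.06082655,   0.        , 319.51780732],
       [  0.        , 525.06082655, 236.41781613],
       [  0.        ,   0.        ,   1.        ]]), 'distortion': array([-0.01169268,  0.        ,  0.        ,  0.        ,  0.        ]), 'R': array([[-0.88135214, -0.47230737, -0.01200676],
       [-0.31555248,  0.60737243, -0.72905786],
       [ 0.35163197, -0.63876794, -0.68434675]]), 't': array([0.49748352, 0.19090504, 0.99732523])}
{'clock': 0.1, 'joint_pos': array([-5.93521578e+01,  2.05874797e+01,  6.38724740e-01, -1.64896322e-02,
       -7.01354103e+01, -1.65071637e+01]), 'qvel': array([-0.01138513, -0.01338704, -0.02943769, -0.02252529, -0.03672659,
       -0.01585564]), 'tau': array([ 1.83101965e-03, -5.84164381e+01,  2.93755603e+01,  7.01540351e+00,
        1.01729447e-02, -6.21531558e-05]), 'tool_pos': array([ 0.16476852, -0.65413293,  0.22571635]), 'orientation': array([ 1.79914899e+02, -9.05315469e-03, -1.65864929e+02]), 'force': array([ 0.81332269, -0.05776311,  0.83705285]), 'moment': array([ 0.01462142,  0.00723699, -0.00953473]), 'gripper_force': 0.0, 'opening': 0.0876236495789635}
```

View pics/top0.png

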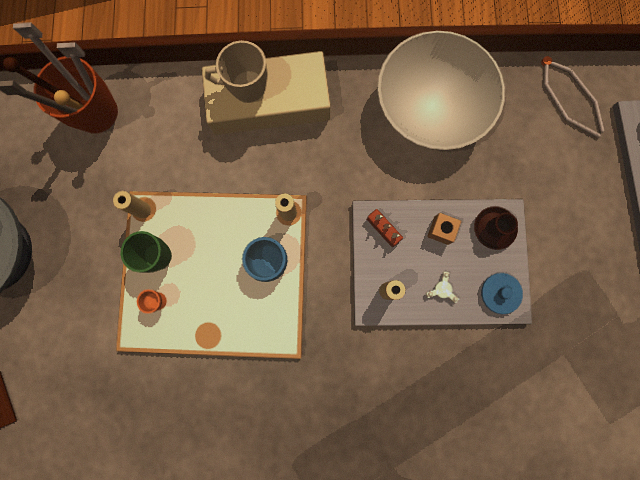

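View pics/side0.png

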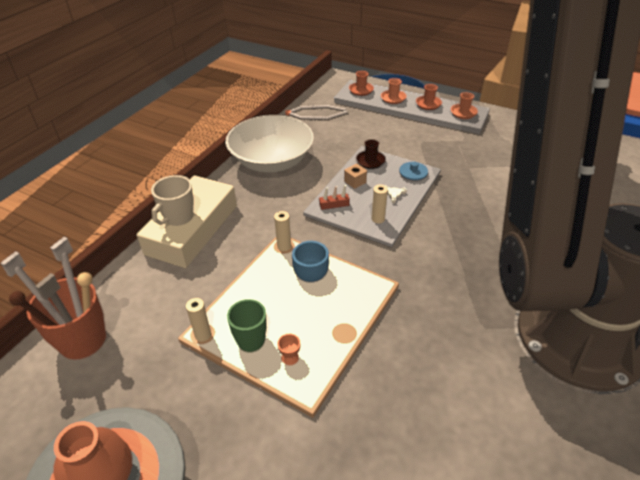

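The top view shows the shelf left (cols 117–306, rows 192–357) with blue jar (265,258), green beaker (143,252), egg cup (150,300) and free patch (208,335). The board is on the right: cone pack (384,228), block (446,228), candlestick (497,228), prop (396,290), stilt (443,290) and lid (503,293). The side view shows the same layout. I'll enlarge both areas.

```bash
python3 - <<'E'
import cv2
im=cv2.imread("pics/top0.png")
def crop(n,c0,r0,w,h,k):
    a=cv2.resize(im[r0:r0+h,c0:c0+w],None,fx=k,fy=k,interpolation=cv2.INTER_CUBIC)
    for c in range(c0,c0+w,10):
        if c%20==0: 
            cv2.line(a,((c-c0)*k,0),((c-c0)*k,6),(0,0,255),1);cv2.putText(a,str(c),((c-c0)*k,16),0,.35,(255,255,255),1)
    for r in range(r0,r0+h,10):
        if r%20==0:
            cv2.line(a,(0,(r-r0)*k),(6,(r-r0)*k),(0,0,255),1);cv2.putText(a,str(r),(8,(r-r0)*k+4),0,.35,(255,255,255),1)
    cv2.imwrite(n,a)
crop("pics/shelf.png",110,184,200,180,3)
crop("pics/board.png",345,195,195,140,4)
E
```

```text
(no output)
```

View pics/shelf.png

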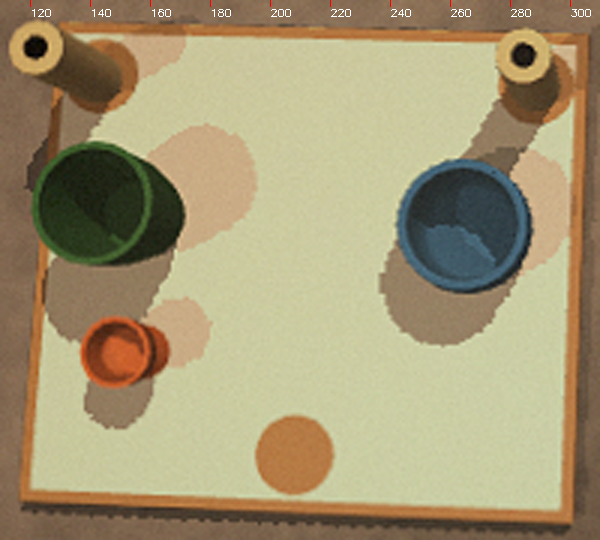

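View pics/board.png

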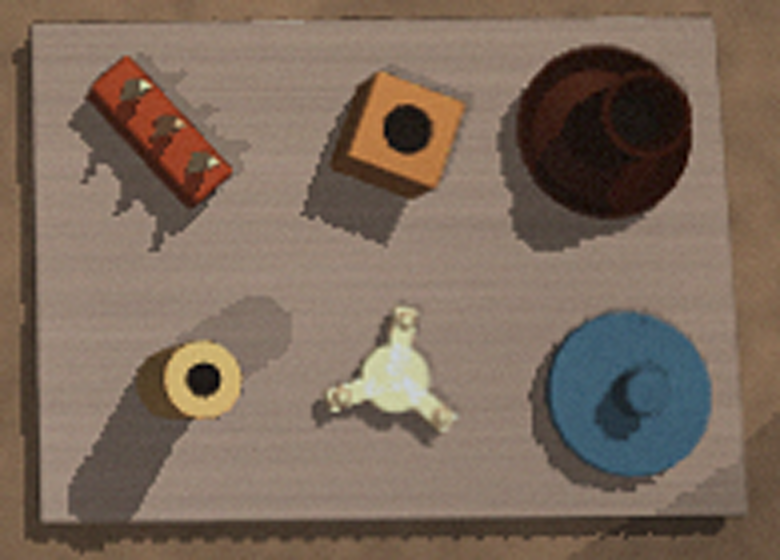

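```bash
cat > h.py <<'E'
import numpy as np,cv2
from plant import ctrl
def px2w(pts,z,name="top",crop=None):
    m=ctrl.camera_model(name);p=np.array(pts,float).reshape(-1,2)
    if crop: c0,r0,k=crop; p=(p+.5)/k-.5+[c0,r0]
    n=cv2.undistortPoints(p.reshape(-1,1,2),m["intrinsics"],m["distortion"]).reshape(-1,2)
    R=np.array(m["R"]);t=np.array(m["t"]);C=-R.T@t
    d=np.c_[n,np.ones(len(n))]@R
    return (C+d*((z-C[2])/d[:,2])[:,None])[:,:2]*1000
def w2px(P,name):
    m=ctrl.camera_model(name)
    return cv2.projectPoints(np.array(P,float).reshape(-1,1,3),cv2.Rodrigues(np.array(m["R"]))[0],np.array(m["t"]),m["intrinsics"],m["distortion"])[0].reshape(-1,2)
E
python3 - <<'E'
from h import *
np.set_printoptions(suppress=True,precision=1)
S=(110,184,3);B=(345,195,4)
for n,p,z in [("jar",(464,226),.072),("beaker",(92,203.5),.096),("pl",(36,48),.106),("pr",(523,56),.106),("patch",(294.5,455),.016),("cup",(116,351),.062),
 ("corners FL FR BR BL",[(22,500),(572,522),(587,35),(58,24)],.016)]:
    print(n,px2w(p,z,"top",S).tolist() if 0 else px2w(p,z,"top",S).round(1).tolist())
for n,p,z in [("prop",(202,380),.108),("stilthub",(397,378),.031),("pins",[(405,317),(339,398),(443,415)],.035),("tips",[(405,306),(328,402),(454,424)],.031),("lidfl",(629.5,394),.032),("knob",(648,391),.052),("cs rim",(604.5,132),.032),("cs sock",(650,113),.078),("pack",[(125,57),(232,167),(193,207),(92,92)],.042),("tips",[(145,86),(177,122),(211,162)],.074)]:
    q=px2w(p,z,"top",B);print(n,q.round(1).tolist(),q.mean(0).round(1))
m=ctrl.camera_model("top");print(-np.array(m["R"]).T@m["t"])
E
```

```text
jar [[527.6, 101.7]]
beaker [[542.8, 308.5]]
pl [[630.8, 339.7]]
pr [[618.1, 63.8]]
patch [[396.5, 213.0]]
cup [[460.6, 306.1]]
corners FL FR BR BL [[371.7, 380.9], [354.3, 46.0], [650.6, 31.1], [667.9, 368.0]]
prop [[469.6, -113.2]] [ 469.6 -113.2]
stilthub [[469.8, -212.6]] [ 469.8 -212.6]
pins [[496.5, -216.6], [461.6, -185.3], [452.9, -230.9]] [ 470.3 -210.9]
tips [[501.7, -218.1], [459.9, -181.3], [448.8, -236.7]] [ 470.1 -212. ]
lidfl [[459.9, -315.5]] [ 459.9 -315.5]
knob [[460.9, -315.7]] [ 460.9 -315.7]
cs rim [[577.9, -313.4]] [ 577.9 -313.4]
cs sock [[578.6, -315.3]] [ 578.6 -315.3]
pack [[616.0, -96.2], [564.8, -141.7], [547.3, -123.5], [600.4, -80.8]] [ 582.1 -110.6]
tips [[596.5, -100.2], [580.5, -113.2], [562.8, -126.9]] [ 579.9 -113.5]
[0.5 0.  0.8]
```

The crops gave centres for every piece. I'll refine the cone pack's angle from its colour mask and check the positions in the side view with an overlay.

```bash
python3 - <<'E'
from h import *
im=cv2.imread("pics/top0.png").astype(int)
b,g,r=im[...,0],im[...,1],im[...,2]
m=((r>110)&(g<85)&(r-g>60)).astype(np.uint8);m[:, :355]=0;m[:,415:]=0;m[:195]=0;m[260:]=0
ys,xs=np.nonzero(m);print(len(xs))
w=px2w(np.c_[xs,ys],.042).astype(np.float32);print(cv2.minAreaRect(w*10))
pts={"jar":(527.6,101.7,72),"beaker":(542.8,308.5,96),"pl":(630.8,339.7,106),"pr":(618.1,63.8,106),"patch":(396.5,213,16),"cup":(460.6,306,62),"prop":(469.6,-113.2,108),"stilt":(470,-212,31),"knob":(460.5,-315.6,52),"sock":(578.3,-314.5,78),"t1":(596.5,-100.2,74),"t2":(580.5,-113.2,74),"t3":(562.8,-126.9,74)}
q=w2px(np.array(list(pts.values()))/1000,"side")
s=cv2.imread("pics/side0.png")
def crop(c0,r0,w,h,k):
    a=cv2.resize(s[r0:r0+h,c0:c0+w],None,fx=k,fy=k,interpolation=cv2.INTER_CUBIC)
    for u,v in q:
        p=(int((u+.5-c0)*k),int((v+.5-r0)*k));cv2.drawMarker(a,p,(255,0,255),0,12,1)
    return a
A=crop(175,195,235,200,2);B=crop(300,135,150,110,3)
c=np.zeros((400,800,3),np.uint8);c[:,:470]=A;c[:330,470:]=B[:,30:360]
cv2.imwrite("pics/sidechk.png",c)
E
```

```text
288
((5834.62353515625, -1113.26416015625), (697.1482543945312, 211.62738037109375), 40.297298431396484)
```

View pics/sidechk.png

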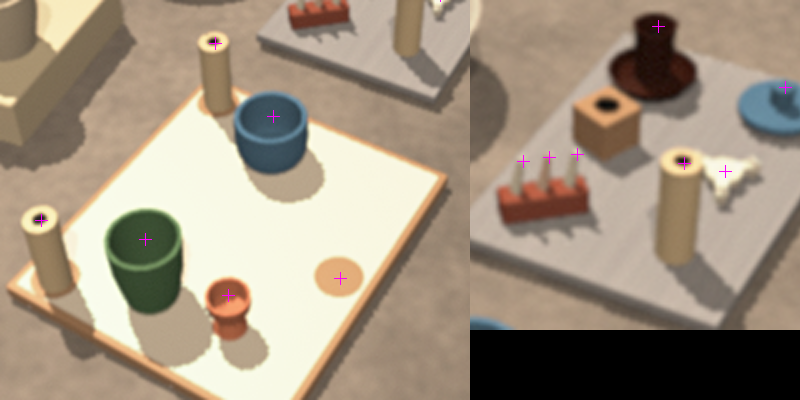

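The side view confirms the top-view positions: the markers land on the centres to 1–2 px. First move is to above the stilt.

step_arm([
  [0, [20.9, 29.4, 0], [0, 0, 0.075]],
  [0, [41.8, 58.8, 0], [0, 0, 0.15]],
  [0, [62.6, 88.3, 0], [0, 0, 0.225]],
  [0, [83.5, 117.7, 0], [0, 0, 0.3]],
  [0, [104.4, 147.1, 0], [0, 0, 0.3756]],
])

```text
clock: 0.52
tool_pos: [0.2697, -0.5058, 0.2261]
orientation: [180.0, -0.0, -144.2]
force: [1.6, 0.2, 0.3]
opening: 0.0874
gripper_force: 0.0
```

step_arm([
  [0, [20.9, 29.4, 0], [0, 0, 0.075]],
  [0, [41.8, 58.8, 0], [0, 0, 0.15]],
  [0, [62.6, 88.3, 0], [0, 0, 0.225]],
  [0, [83.5, 117.7, 0], [0, 0, 0.3]],
  [0, [104.4, 147.1, 0], [0, 0, 0.3756]],
])

```text
clock: 0.93
tool_pos: [0.3742, -0.3586, 0.2265]
orientation: [180.0, 0.0, -122.6]
force: [-0.2, -0.1, -0.6]
opening: 0.0877
gripper_force: 0.0
```

step_arm([
  [0, [20.9, 29.4, -20], [0, 0, 0.075]],
  [0, [41.8, 58.8, -40], [0, 0, 0.15]],
  [0, [62.6, 88.3, -60], [0, 0, 0.225]],
  [0, [83.5, 117.7, -80], [0, 0, 0.3]],
  [0, [104.4, 147.1, -100], [0, 0, 0.3756]],
])

```text
clock: 1.35
tool_pos: [0.4786, -0.2115, 0.1258]
orientation: [-180.0, 0.0, -101.1]
force: [0.2, -0.0, -0.6]
opening: 0.0874
gripper_force: 0.0
```

step_arm([
  [0, [0, 0, -10], [0, 0, 0]],
  [0, [0, 0, -20], [0, 0, 0]],
  [0, [0, 0, -30], [0, 0, 0]],
  [0, [0, 0, -30], [0, 0, 0]],
  [0, [0, 0, -30], [0, 0, 0]],
])

```text
clock: 1.77
tool_pos: [0.4773, -0.2141, 0.0963]
orientation: [179.9, -0.0, -101.4]
force: [0.9, 0.4, 0.4]
opening: 0.0876
gripper_force: 0.0
```

step_arm([
  [0, [0, 0, -20], [0, 0, 0]],
  [0, [0, 0, -40], [0, 0, 0]],
  [0, [0, 0, -60], [0, 0, 0]],
  [0, [0, 0, -70], [0, 0, 0]],
  [0, [0, 0, -74], [0, 0, 0]],
])

```text
clock: 2.18
tool_pos: [0.4772, -0.2139, 0.0218]
orientation: [179.9, -0.0, -101.4]
force: [0.5, -0.9, 0.0]
opening: 0.0877
gripper_force: 0.0
```

step_arm([
  [0.3, [0, 0, 0], [0, 0, 0]],
  [0.4, [0, 0, 0], [0, 0, 0]],
  [0.5, [0, 0, 0], [0, 0, 0]],
  [0.6, [0, 0, 0], [0, 0, 0]],
  [0.7, [0, 0, 0], [0, 0, 0]],
])

```text
clock: 2.6
tool_pos: [0.4786, -0.2133, 0.0234]
orientation: [-179.9, 0.0, -101.3]
force: [0.0, 0.4, 0.9]
opening: 0.0598
gripper_force: 0.0
```

step_arm([
  [0.7, [0, 0, 0], [0, 0, 0]],
  [0.7, [0, 0, 0], [0, 0, 0]],
  [0.7, [0, 0, 0], [0, 0, 0]],
  [0.7, [0, 0, 0], [0, 0, 0]],
  [0.7, [0, 0, 0], [0, 0, 0]],
])

```text
clock: 3.02
tool_pos: [0.4785, -0.2132, 0.0229]
orientation: [-180.0, 0.0, -101.3]
force: [-0.7, 1.1, 4.1]
opening: 0.0456
gripper_force: 30.0
```

step_arm([
  [0.7, [0, 0, 12], [0, 0, 0]],
  [0.7, [0, 0, 42], [0, 0, 0]],
  [0.7, [0, 0, 80], [0, 0, 0]],
  [0.7, [0, 0, 115], [0, 0, 0]],
  [0.7, [0, 0, 147], [0, 0, 0]],
])

```text
clock: 3.43
tool_pos: [0.4777, -0.2132, 0.1714]
orientation: [180.0, -0.0, -101.3]
force: [1.4, 0.6, -1.3]
opening: 0.0458
gripper_force: 30.0
```

step_arm([
  [0.7, [4.4, 27.9, 0], [0, 0, 0.01]],
  [0.7, [8.7, 55.8, 0], [0, 0, 0.02]],
  [0.7, [13.1, 83.7, 0], [0, 0, 0.03]],
  [0.7, [17.4, 111.6, 0], [0, 0, 0.04]],
  [0.7, [21.8, 139.5, 0], [0, 0, 0.0486]],
])

```text
clock: 3.85
tool_pos: [0.4995, -0.0725, 0.1694]
orientation: [180.0, 0.0, -98.5]
force: [0.2, -0.4, -0.4]
opening: 0.046
gripper_force: 30.0
```

step_arm([
  [0.7, [4.4, 27.9, 0], [0, 0, 0.01]],
  [0.7, [8.7, 55.8, 0], [0, 0, 0.02]],
  [0.7, [13.1, 83.7, 0], [0, 0, 0.03]],
  [0.7, [17.4, 111.6, 0], [0, 0, 0.04]],
  [0.7, [21.8, 139.5, 0], [0, 0, 0.0486]],
])

```text
clock: 4.27
tool_pos: [0.5213, 0.0671, 0.1693]
orientation: [180.0, -0.0, -95.7]
force: [1.9, 0.2, -0.1]
opening: 0.0459
gripper_force: 30.0
```

step_arm([
  [0.7, [4.4, 27.9, 0], [0, 0, 0.01]],
  [0.7, [8.7, 55.8, 0], [0, 0, 0.02]],
  [0.7, [13.1, 83.7, 0], [0, 0, 0.03]],
  [0.7, [17.4, 111.6, 0], [0, 0, 0.04]],
  [0.7, [21.8, 139.4, 0], [0, 0, 0.0486]],
])

```text
clock: 4.68
tool_pos: [0.5431, 0.2064, 0.1691]
orientation: [180.0, -0.0, -92.9]
force: [-0.3, -0.6, 0.2]
opening: 0.0462
gripper_force: 30.0
```

step_arm([
  [0.7, [0, 0, -15], [0, 0, 0]],
  [0.7, [0, 0, -40], [0, 0, 0]],
  [0.7, [0, 0, -65], [0, 0, 0]],
  [0.7, [0, 0, -80], [0, 0, 0]],
  [0.7, [0, 0, -80], [0, 0, 0]],
])

```text
clock: 5.1
tool_pos: [0.541, 0.2037, 0.0856]
orientation: [179.7, -0.2, -93.0]
force: [0.0, 0.3, -0.6]
opening: 0.0463
gripper_force: 30.0
```

step_arm([
  [0.7, [0, 0, -15], [0, 0, 0]],
  [0.7, [0, 0, -30], [0, 0, 0]],
  [0.7, [0, 0, -45], [0, 0, 0]],
  [0.7, [0, 0, -55], [0, 0, 0]],
  [0.7, [0, 0, -55], [0, 0, 0]],
])

```text
clock: 5.52
tool_pos: [0.5426, 0.2045, 0.0332]
orientation: [179.9, -0.1, -93.0]
force: [-0.2, -0.1, 0.7]
opening: 0.0461
gripper_force: 30.0
```

```bash
python3 - <<'E'
from h import *
o=ctrl.get_obs();print(o["tool_pos"],o["orientation"],o["joint_pos"])
a=ctrl.snapshot("top")[184:364,110:310,::-1];b=ctrl.snapshot("side")[190:370,180:400,::-1]
cv2.imwrite("pics/s1.png",np.hstack([cv2.resize(a,(400,360),interpolation=2),cv2.resize(b,(400,327),interpolation=2)[:327] if 0 else cv2.resize(b,(400,360),interpolation=2)]))
o=ctrl.get_obs();print(o["tool_pos"],o["orientation"])
E
```

```text
[0.54260218 0.20450347 0.03316331] [ 1.79871208e+02 -9.84862963e-02 -9.29683512e+01] [ 3.99558004e+01  2.29708198e+01 -2.44631364e+01 -2.29825166e-02
 -4.27274266e+01 -4.29073576e+01]
[0.54377748 0.20520632 0.03506604] [-1.79992798e+02 -1.36695939e-02 -9.29346912e+01]
```

View pics/s1.png

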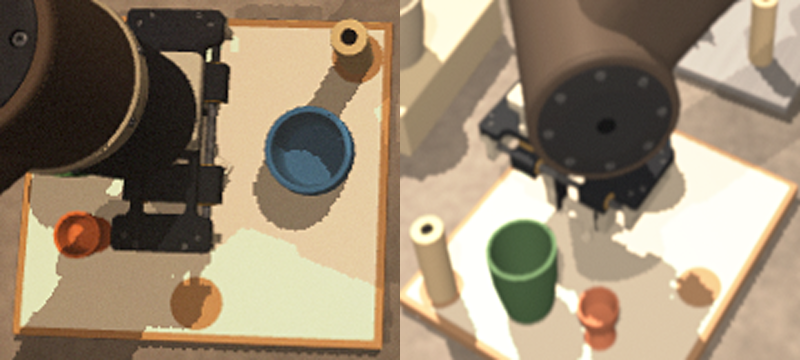

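The stilt hangs midway between jar and beaker with the gripper body clear of both. Lowering the last 14 mm and releasing.

step_arm([
  [0.7, [0, 0, -5], [0, 0, 0]],
  [0.7, [0, 0, -9], [0, 0, 0]],
  [0.7, [0, 0, -11.5], [0, 0, 0]],
  [0.7, [0, 0, -13], [0, 0, 0]],
  [0.7, [0, 0, -13.8], [0, 0, 0]],
])

```text
clock: 6.03
tool_pos: [0.5434, 0.2051, 0.0208]
orientation: [180.0, -0.0, -92.9]
force: [-3.6, 0.6, 9.8]
opening: 0.0456
gripper_force: 30.0
```

step_arm([
  [0.7, [0, 0, 0], [0, 0, 0]],
  [0.7, [0, 0, 0], [0, 0, 0]],
  [0.7, [0, 0, 0], [0, 0, 0]],
  [0.4, [0, 0, 0], [0, 0, 0]],
  [0.3, [0, 0, 0], [0, 0, 0]],
])

```text
clock: 6.45
tool_pos: [0.5436, 0.2052, 0.0208]
orientation: [-180.0, 0.0, -92.9]
force: [0.1, 0.8, -0.1]
opening: 0.0542
gripper_force: 0.0
```

step_arm([
  [0.1, [0, 0, 0], [0, 0, 0]],
  [0, [0, 0, 0], [0, 0, 0]],
  [0, [0, 0, 0], [0, 0, 0]],
  [0, [0, 0, 5], [0, 0, 0]],
  [0, [0, 0, 15], [0, 0, 0]],
])

```text
clock: 6.87
tool_pos: [0.5427, 0.2046, 0.0352]
orientation: [179.9, -0.1, -93.0]
force: [-0.5, 0.2, 0.1]
opening: 0.0849
gripper_force: 0.0
```

step_arm([
  [0, [0, 0, 30], [0, 0, 0]],
  [0, [0, 0, 60], [0, 0, 0]],
  [0, [0, 0, 95], [0, 0, 0]],
  [0, [0, 0, 130], [0, 0, 0]],
  [0, [0, 0, 164], [0, 0, 0]],
])

```text
clock: 7.28
tool_pos: [0.5433, 0.205, 0.2029]
orientation: [-179.9, 0.0, -92.9]
force: [1.1, -0.4, -0.2]
opening: 0.0877
gripper_force: 0.0
```

step_arm([
  [0, [2.3, -34.6, 0], [0, 0, 0]],
  [0, [4.6, -69.2, 0], [0, 0, 0]],
  [0, [6.9, -103.8, 0], [0, 0, 0]],
  [0, [9.2, -138.4, 0], [0, 0, 0]],
  [0, [11.5, -173, 0], [0, 0, 0]],
])

```text
clock: 7.7
tool_pos: [0.5548, 0.0307, 0.2012]
orientation: [-179.9, 0.0, -92.9]
force: [0.4, -0.5, -0.7]
opening: 0.0876
gripper_force: 0.0
```

step_arm([
  [0, [2.3, -34.6, 0], [0, 0, 0]],
  [0, [4.6, -69.2, 0], [0, 0, 0]],
  [0, [6.9, -103.8, 0], [0, 0, 0]],
  [0, [9.2, -138.4, 0], [0, 0, 0]],
  [0, [11.5, -173, 0], [0, 0, 0]],
])

```text
clock: 8.12
tool_pos: [0.5663, -0.1426, 0.2011]
orientation: [-179.9, 0.0, -92.9]
force: [1.0, 0.9, 0.6]
opening: 0.0878
gripper_force: 0.0
```

step_arm([
  [0, [2.3, -34.6, 0], [0, 0, 0]],
  [0, [4.6, -69.2, -10], [0, 0, 0]],
  [0, [6.9, -103.8, -30], [0, 0, 0]],
  [0, [9.2, -138.4, -50], [0, 0, 0]],
  [0, [11.6, -173.1, -80], [0, 0, 0]],
])

```text
clock: 8.53
tool_pos: [0.5789, -0.3132, 0.1246]
orientation: [-179.8, -0.1, -92.9]
force: [1.2, 0.4, -0.5]
opening: 0.0877
gripper_force: 0.0
```

step_arm([
  [0, [0, 0, -3], [0, 0, 0]],
  [0, [0, 0, -6], [0, 0, 0]],
  [0, [0, 0, -10], [0, 0, 0]],
  [0, [0, 0, -10], [0, 0, 0]],
  [0, [0, 0, -10], [0, 0, 0]],
])

```text
clock: 8.95
tool_pos: [0.5786, -0.3098, 0.1139]
orientation: [-179.9, -0.0, -92.9]
force: [0.1, 0.7, -0.4]
opening: 0.0875
gripper_force: 0.0
```

```bash
python3 - <<'E'
from h import *
a=ctrl.snapshot("top")[:,:,::-1].copy();cv2.imwrite("pics/top1.png",a)
print(ctrl.get_obs()["tool_pos"])
cv2.imwrite("pics/s2.png",np.hstack([cv2.resize(a[184:364,110:310],(540,486),interpolation=2),cv2.resize(a[195:330,440:535],None,fx=2.6,fy=3.6,interpolation=2)]) if 0 else cv2.resize(a[184:364,110:310],(600,540),interpolation=2))
E
```

```text
[ 0.57868171 -0.30981562  0.11406826]
```

View pics/s2.png

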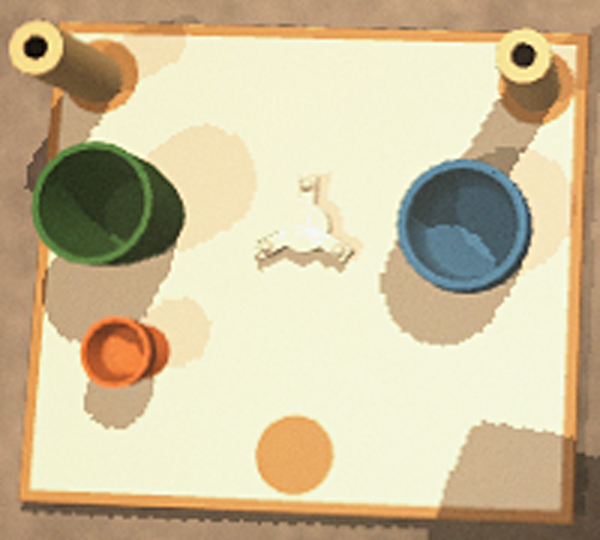

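The stilt stands upright, with pins at crop (309,184), (263,245) and (347,253). Jar, beaker and props haven't moved.

```bash
python3 - <<'E'
from h import *
q=px2w([(309,184),(263,245),(347,253)],.033,"top",(110,184,3));print(q.round(1),q.mean(0))
E
```

```text
[[559.  200.9]
 [522.6 228.7]
 [516.6 177.5]] [532.73983018 202.38936109]
```

step_arm([
  [0, [0, -4.7, -10], [0, 0, 0]],
  [0, [0, -4.7, -25], [0, 0, 0]],
  [0, [0, -4.7, -45], [0, 0, 0]],
  [0, [0, -4.7, -60], [0, 0, 0]],
  [0, [0, -4.7, -66], [0, 0, 0]],
])

```text
clock: 9.42
tool_pos: [0.5767, -0.3147, 0.0442]
orientation: [179.9, 0.1, -92.9]
force: [-0.7, 0.0, -0.6]
opening: 0.0878
gripper_force: 0.0
```

step_arm([
  [0.4, [0, -4.7, 0], [0, 0, 0]],
  [0.55, [0, 0, 0], [0, 0, 0]],
  [0.65, [0, 0, 0], [0, 0, 0]],
  [0.75, [0, 0, 0], [0, 0, 0]],
  [0.8, [0, 0, 0], [0, 0, 0]],
])

```text
clock: 9.83
tool_pos: [0.5784, -0.3155, 0.0476]
orientation: [-179.9, -0.0, -92.9]
force: [0.1, -0.3, -0.4]
opening: 0.06
gripper_force: 0.0
```

```bash
python3 - <<'E'
from h import *
s=cv2.imread("pics/top1.png");c0,r0,w,h,k=185,230,55,50,11
g=s[r0:r0+h,c0:c0+w].astype(float)
g=np.clip((g-150)/(255-150),0,1)**2.5*255
a=cv2.resize(g.astype(np.uint8),None,fx=k,fy=k,interpolation=2)
def draw(x,y,yaw,col):
    P=[]
    for i in range(3):
        t=np.radians(yaw+120*i);P.append((x+26*np.cos(t),y+26*np.sin(t),33))
    th=np.linspace(0,6.28,40);
    for X,Y,Z in P+[(x,y,29)]:
        u=w2px(np.array([X,Y,Z])/1000,"top")[0];cv2.drawMarker(a,tuple(int(v) for v in ((u+.5-[c0,r0])*k)),col,0,14,1)
    u=w2px(np.c_[x+15*np.cos(th),y+15*np.sin(th),29+0*th]/1000,"top");cv2.polylines(a,[((u+.5-[c0,r0])*k).astype(np.int32)],True,col,1)
draw(535.2,204.6,-2.95,(255,0,255));draw(532.7,202.4,-2.95,(255,128,0))
cv2.imwrite("pics/st.png",a)
E
```

```text
(no output)
```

View pics/st.png

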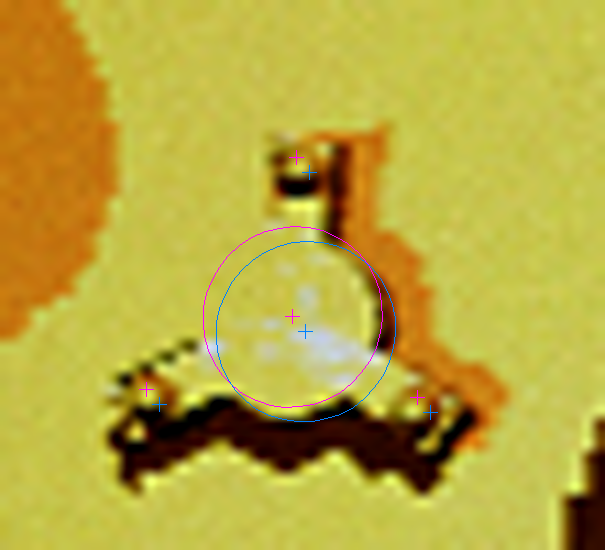

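step_arm([
  [0.8, [0, 0, 0], [0, 0, 0]],
  [0.8, [0, 0, 0], [0, 0, 0]],
  [0.8, [0, 0, 0], [0, 0, 0]],
  [0.8, [0, 0, 0], [0, 0, 0]],
  [0.8, [0, 0, 0], [0, 0, 0]],
])

```text
clock: 10.25
tool_pos: [0.5783, -0.3155, 0.0468]
orientation: [-180.0, -0.0, -92.9]
force: [0.2, 0.5, 2.3]
opening: 0.0346
gripper_force: 30.0
```

Magenta, the tool-based estimate of the stilt's pose, matches the image: stilt at (535.2, 204.6). The candlestick is gripped at 34.6 mm, so lift and carry.

step_arm([
  [0.8, [0, 0, 10], [0, 0, 0]],
  [0.8, [0, 0, 38], [0, 0, 0]],
  [0.8, [0, 0, 75], [0, 0, 0]],
  [0.8, [0, 0, 110], [0, 0, 0]],
  [0.8, [0, 0, 142], [0, 0, 0]],
])

```text
clock: 10.67
tool_pos: [0.5774, -0.3154, 0.1909]
orientation: [180.0, 0.0, -92.9]
force: [1.6, 0.2, -2.7]
opening: 0.0341
gripper_force: 30.0
```

step_arm([
  [0.8, [-2.9, 34.6, 0], [0, 0, 0]],
  [0.8, [-5.8, 69.2, 0], [0, 0, 0]],
  [0.8, [-8.6, 103.8, 0], [0, 0, 0]],
  [0.8, [-11.5, 138.4, 0], [0, 0, 0]],
  [0.8, [-14.4, 173, 0], [0, 0, 0]],
])

```text
clock: 11.08
tool_pos: [0.5624, -0.141, 0.1889]
orientation: [180.0, 0.0, -93.0]
force: [0.4, 1.0, -2.5]
opening: 0.0344
gripper_force: 30.0
```

step_arm([
  [0.8, [-2.9, 34.6, 0], [0, 0, 0]],
  [0.8, [-5.8, 69.2, 0], [0, 0, 0]],
  [0.8, [-8.6, 103.8, 0], [0, 0, 0]],
  [0.8, [-11.5, 138.4, 0], [0, 0, 0]],
  [0.8, [-14.4, 173, 0], [0, 0, 0]],
])

```text
clock: 11.5
tool_pos: [0.5481, 0.0321, 0.189]
orientation: [180.0, 0.0, -93.0]
force: [0.9, 0.1, -1.5]
opening: 0.0341
gripper_force: 30.0
```

step_arm([
  [0.8, [-2.9, 34.6, 0], [0, 0, 0]],
  [0.8, [-5.8, 69.2, 0], [0, 0, 0]],
  [0.8, [-8.6, 103.8, 0], [0, 0, 0]],
  [0.8, [-11.5, 138.4, 0], [0, 0, 0]],
  [0.8, [-14.4, 173.2, 0], [0, 0, 0]],
])

```text
clock: 11.92
tool_pos: [0.5337, 0.2052, 0.189]
orientation: [180.0, -0.0, -92.9]
force: [0.2, -0.5, -2.2]
opening: 0.0345
gripper_force: 30.0
```

step_arm([
  [0.8, [0, 0, -20], [0, 0, 0]],
  [0.8, [0, 0, -50], [0, 0, 0]],
  [0.8, [0, 0, -80], [0, 0, 0]],
  [0.8, [0, 0, -95], [0, 0, 0]],
  [0.8, [0, 0, -100], [0, 0, 0]],
])

```text
clock: 12.33
tool_pos: [0.5325, 0.2025, 0.0857]
orientation: [179.7, -0.2, -93.0]
force: [-0.4, -0.1, -2.3]
opening: 0.0347
gripper_force: 30.0
```

step_arm([
  [0.8, [0, 0, 0], [0, 0, 0]],
  [0.8, [0, 0, 0], [0, 0, 0]],
  [0.8, [0, 0, 0], [0, 0, 0]],
  [0.8, [0, 0, 0], [0, 0, 0]],
  [0.8, [0, 0, 0], [0, 0, 0]],
])

```text
clock: 12.75
tool_pos: [0.5352, 0.2041, 0.0898]
orientation: [-179.9, 0.1, -93.0]
force: [-0.3, 0.4, -1.5]
opening: 0.0343
gripper_force: 30.0
```

step_arm([
  [0.8, [0, 0, -8], [0, 0, 0]],
  [0.8, [0, 0, -16], [0, 0, 0]],
  [0.8, [0, 0, -21], [0, 0, 0]],
  [0.8, [0, 0, -24], [0, 0, 0]],
  [0.8, [0, 0, -25], [0, 0, 0]],
])

```text
clock: 13.17
tool_pos: [0.5341, 0.2034, 0.0624]
orientation: [179.9, -0.1, -92.9]
force: [0.0, 0.3, -2.9]
opening: 0.0341
gripper_force: 30.0
```

step_arm([
  [0.8, [0, 0, -0.3], [0, 0, 0]],
  [0.8, [0, 0, -0.7], [0, 0, 0]],
  [0.8, [0, 0, -1.1], [0, 0, 0]],
  [0.8, [0, 0, -1.5], [0, 0, 0]],
  [0.8, [0, 0, -1.8], [0, 0, 0]],
])

```text
clock: 13.58
tool_pos: [0.5348, 0.2039, 0.0619]
orientation: [-180.0, 0.0, -92.9]
force: [0.4, -0.1, -1.9]
opening: 0.0348
gripper_force: 30.0
```

Still unloaded (−2 N, the candlestick's weight), so I'll go down by tenths.

step_arm([
  [0.8, [0, 0, -0.2], [0, 0, 0]],
  [0.8, [0, 0, -0.4], [0, 0, 0]],
  [0.8, [0, 0, -0.6], [0, 0, 0]],
  [0.8, [0, 0, -0.6], [0, 0, 0]],
  [0.8, [0, 0, -0.6], [0, 0, 0]],
])

```text
clock: 14.0
tool_pos: [0.5348, 0.2039, 0.0617]
orientation: [-180.0, 0.0, -92.9]
force: [-2.8, 0.2, 5.5]
opening: 0.0343
gripper_force: 30.0
```

step_arm([
  [0.55, [0, 0, 0], [0, 0, 0]],
  [0.4, [0, 0, 0], [0, 0, 0]],
  [0.2, [0, 0, 0], [0, 0, 0]],
  [0, [0, 0, 0], [0, 0, 0]],
  [0, [0, 0, 0], [0, 0, 0]],
])

```text
clock: 14.42
tool_pos: [0.5347, 0.2038, 0.061]
orientation: [180.0, -0.0, -92.9]
force: [-0.4, -0.1, -0.2]
opening: 0.0606
gripper_force: 0.0
```

step_arm([
  [0, [0, 0, 2], [0, 0, 0]],
  [0, [0, 0, 10], [0, 0, 0]],
  [0, [0, 0, 30], [0, 0, 0]],
  [0, [0, 0, 60], [0, 0, 0]],
  [0, [0, 0, 90], [0, 0, 0]],
])

```text
clock: 14.83
tool_pos: [0.5342, 0.2034, 0.1522]
orientation: [179.9, -0.1, -92.9]
force: [0.6, 0.4, 0.8]
opening: 0.0873
gripper_force: 0.0
```

step_arm([
  [0, [-5, -34.6, 0], [0, 0, 0]],
  [0, [-9.9, -69.3, 0], [0, 0, 0]],
  [0, [-14.9, -103.9, 0], [0, 0, 0]],
  [0, [-19.8, -138.6, 0], [0, 0, 0]],
  [0, [-24.8, -173.2, 0], [0, 0, 0]],
])

```text
clock: 15.25
tool_pos: [0.5095, 0.0293, 0.1521]
orientation: [-179.9, 0.0, -92.9]
force: [0.8, -0.8, 0.1]
opening: 0.0877
gripper_force: 0.0
```

step_arm([
  [0, [-5, -34.6, 0], [0, 0, 0]],
  [0, [-9.9, -69.3, 0], [0, 0, 0]],
  [0, [-14.9, -103.9, 0], [0, 0, 0]],
  [0, [-19.8, -138.6, 0], [0, 0, 0]],
  [0, [-24.8, -173.2, 0], [0, 0, 0]],
])

```text
clock: 15.67
tool_pos: [0.4847, -0.1442, 0.1522]
orientation: [-179.9, 0.0, -92.9]
force: [0.9, -0.2, 0.4]
opening: 0.0876
gripper_force: 0.0
```

step_arm([
  [0, [-5, -34.6, 0], [0, 0, 0]],
  [0, [-9.9, -69.3, 0], [0, 0, 0]],
  [0, [-14.9, -103.9, 0], [0, 0, 0]],
  [0, [-19.8, -138.6, 0], [0, 0, 0]],
  [0, [-24.8, -173.2, 0], [0, 0, 0]],
])

```text
clock: 16.08
tool_pos: [0.4599, -0.3176, 0.1521]
orientation: [-179.9, -0.0, -92.9]
force: [0.9, 0.2, -0.0]
opening: 0.0877
gripper_force: 0.0
```

step_arm([
  [0, [0, 0, -25], [0, 0, 0]],
  [0, [0, 0, -55], [0, 0, 0]],
  [0, [0, 0, -80], [0, 0, 0]],
  [0, [0, 0, -80], [0, 0, 0]],
  [0, [0, 0, -80], [0, 0, 0]],
])

```text
clock: 16.5
tool_pos: [0.4596, -0.3158, 0.071]
orientation: [179.9, 0.0, -92.9]
force: [0.3, 0.2, 1.2]
opening: 0.0876
gripper_force: 0.0
```

```bash
python3 - <<'E'
from h import *
a=ctrl.snapshot("top")[:,:,::-1].copy();cv2.imwrite("pics/top2.png",a);b=ctrl.snapshot("side")[:,:,::-1].copy();cv2.imwrite("pics/side2.png",b)
print(ctrl.get_obs()["tool_pos"])
cv2.imwrite("pics/s3.png",np.hstack([cv2.resize(a[224:324,125:305],(540,300),interpolation=2),cv2.resize(b[235:355,220:320],(250,300),interpolation=2)]))
E
```

```text
[ 0.46150015 -0.31618158  0.07303133]
```

View pics/s3.png

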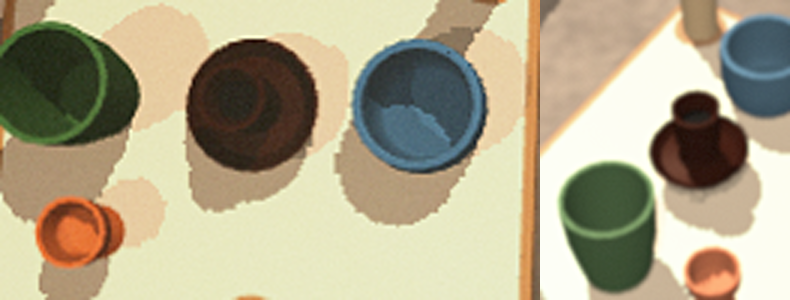

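The candlestick sits level on the stilt, rim centre at crop (252.5,105), and everything else is in place. Next I grip the lid's knob.

step_arm([
  [0, [0, 0, -10], [0, 0, 0]],
  [0, [0, 0, -20], [0, 0, 0]],
  [0, [0, 0, -29], [0, 0, 0]],
  [0, [0, 0, -34], [0, 0, 0]],
  [0.2, [0, 0, -37], [0, 0, 0]],
])

```text
clock: 17.02
tool_pos: [0.4597, -0.3155, 0.0331]
orientation: [179.9, 0.0, -92.9]
force: [0.3, 0.5, -0.2]
opening: 0.0848
gripper_force: 0.0
```

step_arm([
  [0.4, [0, 0, 0], [0, 0, 0]],
  [0.6, [0, 0, 0], [0, 0, 0]],
  [0.7, [0, 0, 0], [0, 0, 0]],
  [0.8, [0, 0, 0], [0, 0, 0]],
  [0.9, [0, 0, 0], [0, 0, 0]],
])

```text
clock: 17.43
tool_pos: [0.4605, -0.3159, 0.0345]
orientation: [-180.0, -0.0, -92.9]
force: [-0.0, 0.3, 0.6]
opening: 0.0536
gripper_force: 0.0
```

step_arm([
  [0.9, [0, 0, 0], [0, 0, 0]],
  [0.9, [0, 0, 0], [0, 0, 0]],
  [0.9, [0, 0, 0], [0, 0, 0]],
  [0.9, [0, 0, 0], [0, 0, 0]],
  [0.9, [0, 0, 0], [0, 0, 0]],
])

```text
clock: 17.85
tool_pos: [0.4604, -0.3158, 0.0342]
orientation: [-180.0, -0.0, -92.9]
force: [-0.5, -0.9, 0.1]
opening: 0.02
gripper_force: 30.2
```

```bash
python3 - <<'E'
from h import *
print(px2w((252.5,105),.047,"top",(125,224,3)), px2w((420,105.5),.072,"top",(125,224,3)))
E
```

```text
[[532.84778608 204.14590178]] [[527.84249676 101.14224822]]
```

step_arm([
  [0.9, [0, 0, 10], [0, 0, 0]],
  [0.9, [0, 0, 38], [0, 0, 0]],
  [0.9, [0, 0, 72], [0, 0, 0]],
  [0.9, [0, 0, 105], [0, 0, 0]],
  [0.9, [0, 0, 130], [0, 0, 0]],
])

```text
clock: 18.27
tool_pos: [0.4607, -0.3161, 0.1676]
orientation: [-179.9, -0.1, -92.9]
force: [1.4, 0.5, -0.2]
opening: 0.0203
gripper_force: 30.0
```

step_arm([
  [0.9, [4.5, 27.8, 0], [0, 0, 0]],
  [0.9, [8.9, 55.6, 0], [0, 0, 0]],
  [0.9, [13.4, 83.5, 0], [0, 0, 0]],
  [0.9, [17.9, 111.3, 0], [0, 0, 0]],
  [0.9, [22.4, 139.1, 0], [0, 0, 0]],
])

```text
clock: 18.68
tool_pos: [0.4824, -0.1755, 0.165]
orientation: [-180.0, 0.0, -93.0]
force: [1.0, 0.0, 0.2]
opening: 0.0202
gripper_force: 30.0
```

step_arm([
  [0.9, [4.5, 27.8, 0], [0, 0, 0]],
  [0.9, [8.9, 55.6, 0], [0, 0, 0]],
  [0.9, [13.4, 83.5, 0], [0, 0, 0]],
  [0.9, [17.9, 111.3, 0], [0, 0, 0]],
  [0.9, [22.4, 139.1, 0], [0, 0, 0]],
])

```text
clock: 19.1
tool_pos: [0.5049, -0.0362, 0.165]
orientation: [-180.0, 0.0, -92.9]
force: [0.3, 0.3, -0.8]
opening: 0.0202
gripper_force: 30.0
```

step_arm([
  [0.9, [4.5, 27.8, 0], [0, 0, 0]],
  [0.9, [8.9, 55.6, 0], [0, 0, 0]],
  [0.9, [13.4, 83.5, 0], [0, 0, 0]],
  [0.9, [17.9, 111.3, 0], [0, 0, 0]],
  [0.9, [22.3, 139.1, 0], [0, 0, 0]],
])

```text
clock: 19.52
tool_pos: [0.5272, 0.1029, 0.1649]
orientation: [-180.0, 0.0, -92.9]
force: [0.7, 0.5, -0.9]
opening: 0.02
gripper_force: 30.0
```

step_arm([
  [0.9, [0, 0, -20], [0, 0, 0]],
  [0.9, [0, 0, -45], [0, 0, 0]],
  [0.9, [0, 0, -65], [0, 0, 0]],
  [0.9, [0, 0, -70], [0, 0, 0]],
  [0.9, [0, 0, -70], [0, 0, 0]],
])

```text
clock: 19.93
tool_pos: [0.5264, 0.101, 0.0933]
orientation: [179.9, -0.1, -92.9]
force: [-0.1, 0.4, -1.4]
opening: 0.02
gripper_force: 30.0
```

step_arm([
  [0.9, [0, 0, -2], [0, 0, 0]],
  [0.9, [0, 0, -4], [0, 0, 0]],
  [0.9, [0, 0, -6], [0, 0, 0]],
  [0.9, [0, 0, -8], [0, 0, 0]],
  [0.9, [0, 0, -10], [0, 0, 0]],
])

```text
clock: 20.35
tool_pos: [0.5277, 0.1016, 0.0846]
orientation: [-179.9, 0.0, -93.0]
force: [-0.1, -0.3, -0.9]
opening: 0.0202
gripper_force: 30.0
```

step_arm([
  [0.9, [0, 0, -0.8], [0, 0, 0]],
  [0.9, [0, 0, -1.6], [0, 0, 0]],
  [0.9, [0, 0, -2.2], [0, 0, 0]],
  [0.9, [0, 0, -2.6], [0, 0, 0]],
  [0.9, [0, 0, -2.8], [0, 0, 0]],
])

```text
clock: 20.77
tool_pos: [0.5274, 0.1014, 0.0816]
orientation: [-180.0, -0.0, -92.9]
force: [-2.0, -0.3, 3.7]
opening: 0.02
gripper_force: 30.0
```

step_arm([
  [0.9, [0, 0, -0.2], [0, 0, 0]],
  [0.9, [0, 0, -0.4], [0, 0, 0]],
  [0.9, [0, 0, -0.4], [0, 0, 0]],
  [0.9, [0, 0, -0.4], [0, 0, 0]],
  [0.9, [0, 0, -0.4], [0, 0, 0]],
])

```text
clock: 21.18
tool_pos: [0.5274, 0.1015, 0.0816]
orientation: [-180.0, 0.0, -92.9]
force: [-3.0, -0.8, 6.0]
opening: 0.0199
gripper_force: 30.0
```

Seated at the expected height. I'll release, rise, and go to the cone pack.

step_arm([
  [0.7, [0, 0, 0], [0, 0, 0]],
  [0.5, [0, 0, 0], [0, 0, 0]],
  [0.3, [0, 0, 0], [0, 0, 0]],
  [0.1, [0, 0, 0], [0, 0, 0]],
  [0, [0, 0, 1], [0, 0, 0]],
])

```text
clock: 21.6
tool_pos: [0.5272, 0.1015, 0.0817]
orientation: [180.0, -0.0, -92.9]
force: [-1.3, -0.1, 0.6]
opening: 0.0471
gripper_force: 0.0
```

step_arm([
  [0, [0, 0, 4], [0, 0, 0]],
  [0, [0, 0, 15], [0, 0, 0]],
  [0, [0, 0, 40], [0, 0, 0]],
  [0, [0, 0, 70], [0, 0, 0]],
  [0, [0, 0, 90], [0, 0, 0]],
])

```text
clock: 22.02
tool_pos: [0.528, 0.1016, 0.1746]
orientation: [-179.9, 0.0, -92.9]
force: [0.6, -0.1, -0.5]
opening: 0.0809
gripper_force: 0.0
```

step_arm([
  [0, [5.4, -21.4, 0], [0, 0, 0.075]],
  [0, [10.9, -42.7, 0], [0, 0, 0.149]],
  [0, [16.3, -64.1, 0], [0, 0, 0.224]],
  [0, [21.8, -85.4, 0], [0, 0, 0.298]],
  [0, [27.2, -106.8, 0], [0, 0, 0.373]],
])

```text
clock: 22.43
tool_pos: [0.5548, -0.0062, 0.1724]
orientation: [-180.0, -0.0, -71.3]
force: [0.4, -0.1, -0.6]
opening: 0.0877
gripper_force: 0.0
```

step_arm([
  [0, [5.4, -21.4, 0], [0, 0, 0.075]],
  [0, [10.9, -42.7, 0], [0, 0, 0.149]],
  [0, [16.3, -64.1, 0], [0, 0, 0.224]],
  [0, [21.8, -85.4, 0], [0, 0, 0.298]],
  [0, [27.2, -106.8, 0], [0, 0, 0.373]],
])

```text
clock: 22.85
tool_pos: [0.582, -0.1132, 0.1723]
orientation: [-180.0, -0.0, -50.0]
force: [-0.1, 0.5, -0.0]
opening: 0.0879
gripper_force: 0.0
```

step_arm([
  [0, [0, 0, -25], [0, 0, 0]],
  [0, [0, 0, -55], [0, 0, 0]],
  [0, [0, 0, -80], [0, 0, 0]],
  [0, [0, 0, -80], [0, 0, 0]],
  [0, [0, 0, -80], [0, 0, 0]],
])

```text
clock: 23.27
tool_pos: [0.5811, -0.1123, 0.0914]
orientation: [179.9, 0.1, -50.2]
force: [0.5, -0.2, 0.3]
opening: 0.0875
gripper_force: 0.0
```

step_arm([
  [0, [0, 0, 0], [0, 0, 0]],
  [0, [0, 0, 0], [0, 0, 0]],
  [0, [0, 0, 0], [0, 0, 0]],
  [0, [0, 0, 0], [0, 0, 0]],
  [0, [0, 0, 0], [0, 0, 0]],
])

```text
clock: 23.68
tool_pos: [0.5822, -0.112, 0.0929]
orientation: [-179.9, -0.0, -50.2]
force: [0.3, 0.3, 0.8]
opening: 0.0875
gripper_force: 0.0
```

```bash
python3 - <<'E'
from h import *
a=ctrl.snapshot("top")[:,:,::-1].copy();b=ctrl.snapshot("side")[:,:,::-1].copy();cv2.imwrite("pics/top3.png",a)
o=ctrl.get_obs();print(o["tool_pos"],o["orientation"],o["joint_pos"])
cv2.imwrite("pics/s4.png",np.hstack([cv2.resize(a[190:350,210:450],(480,320),interpolation=2),cv2.resize(b[140:240,280:380],(320,320),interpolation=2)]))
E
```

```text
[ 0.58192392 -0.11204513  0.09245888] [-1.79962412e+02 -2.44407767e-02 -5.01975773e+01] [ 7.98604184e+00  1.96792229e+01 -1.98015180e+01  1.23411809e-03
 -5.04744338e+01  3.18156038e+01]
```

View pics/s4.png

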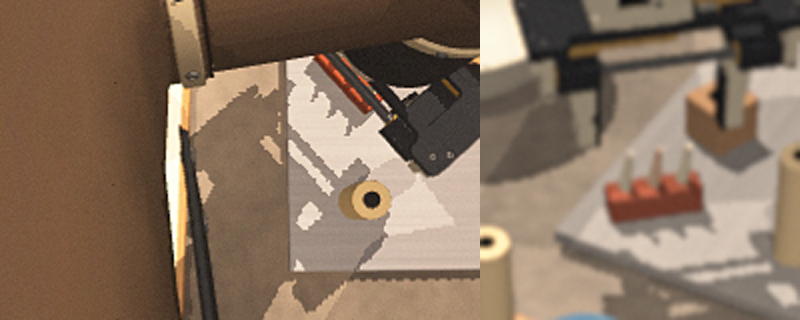

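The side view shows the open fingers past both ends of the red bar, aligned lengthwise, with the prop clear. Lengthwise grip avoids hitting the lid's knob later. Descending.

step_arm([
  [0, [0, 0, -15], [0, 0, 0]],
  [0, [0, 0, -30], [0, 0, 0]],
  [0, [0, 0, -45], [0, 0, 0]],
  [0, [0, 0, -58], [0, 0, 0]],
  [0, [0, 0, -66], [0, 0, 0]],
])

```text
clock: 24.2
tool_pos: [0.581, -0.1121, 0.0246]
orientation: [179.9, 0.1, -50.2]
force: [0.4, -0.9, -0.2]
opening: 0.0877
gripper_force: 0.0
```

step_arm([
  [0.1, [0, 0, 0], [0, 0, 0]],
  [0.2, [0, 0, 0], [0, 0, 0]],
  [0.25, [0, 0, 0], [0, 0, 0]],
  [0.3, [0, 0, 0], [0, 0, 0]],
  [0.3, [0, 0, 0], [0, 0, 0]],
])

```text
clock: 24.62
tool_pos: [0.5823, -0.112, 0.0268]
orientation: [-179.9, -0.0, -50.2]
force: [-0.2, -0.1, 0.7]
opening: 0.0717
gripper_force: 30.0
```

step_arm([
  [0.3, [0, 0, 10], [0, 0, 0]],
  [0.3, [0, 0, 38], [0, 0, 0]],
  [0.3, [0, 0, 75], [0, 0, 0]],
  [0.3, [0, 0, 110], [0, 0, 0]],
  [0.3, [0, 0, 140], [0, 0, 0]],
])

```text
clock: 25.03
tool_pos: [0.582, -0.1123, 0.1695]
orientation: [-179.9, -0.1, -50.2]
force: [0.1, 0.0, 0.0]
opening: 0.0718
gripper_force: 30.0
```

step_arm([
  [0.3, [-14, 21.8, 0], [0, 0, 0.082]],
  [0.3, [-28.1, 43.6, 0], [0, 0, 0.165]],
  [0.3, [-42.1, 65.4, 0], [0, 0, 0.247]],
  [0.3, [-56.1, 87.2, 0], [0, 0, 0.33]],
  [0.3, [-70.2, 109, 0], [0, 0, 0.4124]],
])

```text
clock: 25.45
tool_pos: [0.5107, -0.0024, 0.167]
orientation: [-179.9, -0.0, -26.4]
force: [0.9, 0.7, -0.8]
opening: 0.0717
gripper_force: 30.0
```

step_arm([
  [0.3, [-14, 21.8, 0], [0, 0, 0.082]],
  [0.3, [-28.1, 43.6, 0], [0, 0, 0.165]],
  [0.3, [-42.1, 65.4, 0], [0, 0, 0.247]],
  [0.3, [-56.1, 87.2, 0], [0, 0, 0.33]],
  [0.3, [-70.2, 109, 0], [0, 0, 0.4124]],
])

```text
clock: 25.87
tool_pos: [0.4405, 0.1067, 0.167]
orientation: [-180.0, -0.1, -2.7]
force: [0.8, 0.9, -0.6]
opening: 0.0713
gripper_force: 30.0
```

step_arm([
  [0.3, [0, 0, -25], [0, 0, 0]],
  [0.3, [0, 0, -60], [0, 0, 0]],
  [0.3, [0, 0, -85], [0, 0, 0]],
  [0.3, [0, 0, -95], [0, 0, 0]],
  [0.3, [0, 0, -95], [0, 0, 0]],
])

```text
clock: 26.28
tool_pos: [0.4398, 0.105, 0.0694]
orientation: [179.9, 0.2, -2.9]
force: [0.3, 0.6, -0.2]
opening: 0.0717
gripper_force: 30.0
```

step_arm([
  [0.3, [0, 0, 0], [0, 0, 0]],
  [0.3, [0, 0, 0], [0, 0, 0]],
  [0.3, [0, 0, 0], [0, 0, 0]],
  [0.3, [0, 0, 0], [0, 0, 0]],
  [0.3, [0, 0, 0], [0, 0, 0]],
])

```text
clock: 26.7
tool_pos: [0.4418, 0.1062, 0.0718]
orientation: [-179.9, -0.1, -3.0]
force: [-0.3, -1.0, -0.8]
opening: 0.0719
gripper_force: 30.0
```

step_arm([
  [0.3, [0, 0, -12], [0, 0, 0]],
  [0.3, [0, 0, -24], [0, 0, 0]],
  [0.3, [0, 0, -34], [0, 0, 0]],
  [0.3, [0, 0, -41], [0, 0, 0]],
  [0.3, [0, 0, -44], [0, 0, 0]],
])

```text
clock: 27.12
tool_pos: [0.4411, 0.1057, 0.0263]
orientation: [180.0, 0.0, -2.9]
force: [0.1, -1.3, -1.2]
opening: 0.0716
gripper_force: 30.0
```

step_arm([
  [0.3, [0, 0, -0.6], [0, 0, 0]],
  [0.3, [0, 0, -1.2], [0, 0, 0]],
  [0.3, [0, 0, -1.8], [0, 0, 0]],
  [0.3, [0, 0, -2.2], [0, 0, 0]],
  [0.3, [0, 0, -2.6], [0, 0, 0]],
])

```text
clock: 27.53
tool_pos: [0.4416, 0.1061, 0.0247]
orientation: [-180.0, -0.0, -2.9]
force: [-2.5, 0.7, 6.5]
opening: 0.0718
gripper_force: 30.0
```

step_arm([
  [0.3, [0, 0, -0.2], [0, 0, 0]],
  [0.3, [0, 0, -0.4], [0, 0, 0]],
  [0.3, [0, 0, -0.4], [0, 0, 0]],
  [0.3, [0, 0, -0.4], [0, 0, 0]],
  [0.3, [0, 0, -0.4], [0, 0, 0]],
])

```text
clock: 27.95
tool_pos: [0.4416, 0.1061, 0.0247]
orientation: [-180.0, -0.0, -2.9]
force: [-2.4, 0.2, 7.4]
opening: 0.0719
gripper_force: 30.0
```

Touchdown confirmed. Release, rise, and go to the loose prop.

step_arm([
  [0.12, [0, 0, 0], [0, 0, 0]],
  [0.08, [0, 0, 0], [0, 0, 0]],
  [0.04, [0, 0, 0], [0, 0, 0]],
  [0, [0, 0, 0], [0, 0, 0]],
  [0, [0, 0, 1], [0, 0, 0]],
])

```text
clock: 28.37
tool_pos: [0.4413, 0.1058, 0.0248]
orientation: [180.0, 0.0, -2.9]
force: [0.3, 0.3, 0.5]
opening: 0.0866
gripper_force: 0.0
```

step_arm([
  [0, [0, 0, 8], [0, 0, 0]],
  [0, [0, 0, 30], [0, 0, 0]],
  [0, [0, 0, 65], [0, 0, 0]],
  [0, [0, 0, 100], [0, 0, 0]],
  [0, [0, 0, 130], [0, 0, 0]],
])

```text
clock: 28.78
tool_pos: [0.4414, 0.1058, 0.1577]
orientation: [-180.0, -0.1, -2.9]
force: [1.1, 0.5, -0.0]
opening: 0.0875
gripper_force: 0.0
```

step_arm([
  [0, [2.8, -21.9, 0], [0, 0, 0]],
  [0, [5.6, -43.8, 0], [0, 0, 0]],
  [0, [8.4, -65.8, 0], [0, 0, 0]],
  [0, [11.2, -87.7, 0], [0, 0, 0]],
  [0, [14, -109.6, 0], [0, 0, 0]],
])

```text
clock: 29.2
tool_pos: [0.4553, -0.0047, 0.1558]
orientation: [-180.0, -0.0, -2.9]
force: [0.7, -0.0, -0.7]
opening: 0.0873
gripper_force: 0.0
```

step_arm([
  [0, [2.8, -21.9, 0], [0, 0, 0]],
  [0, [5.6, -43.8, 0], [0, 0, 0]],
  [0, [8.4, -65.8, 0], [0, 0, 0]],
  [0, [11.2, -87.7, 0], [0, 0, 0]],
  [0, [14, -109.6, 0], [0, 0, 0]],
])

```text
clock: 29.62
tool_pos: [0.4693, -0.1145, 0.1557]
orientation: [-180.0, -0.0, -2.9]
force: [0.6, -0.5, -0.3]
opening: 0.0873
gripper_force: 0.0
```

step_arm([
  [0, [0, 0, -10], [0, 0, 0]],
  [0, [0, 0, -20], [0, 0, 0]],
  [0, [0, 0, -20], [0, 0, 0]],
  [0, [0, 0, -20], [0, 0, 0]],
  [0, [0, 0, -20], [0, 0, 0]],
])

```text
clock: 30.03
tool_pos: [0.4693, -0.1127, 0.1351]
orientation: [180.0, 0.0, -2.9]
force: [0.5, 0.5, 0.4]
opening: 0.0876
gripper_force: 0.0
```

```bash
python3 - <<'E'
from h import *
a=ctrl.snapshot("top")[:,:,::-1].copy();b=ctrl.snapshot("side")[:,:,::-1].copy();cv2.imwrite("pics/top4.png",a)
o=ctrl.get_obs();print(o["tool_pos"],o["orientation"])
cv2.imwrite("pics/s5.png",np.hstack([cv2.resize(a[184:364,110:310],(500,450),interpolation=2),cv2.resize(b[160:340,280:400],(300,450),interpolation=2)]))
E
```

```text
[ 0.46965764 -0.11269269  0.13540046] [-1.79999483e+02 -3.58271475e-02 -2.87172378e+00]
```

View pics/s5.png

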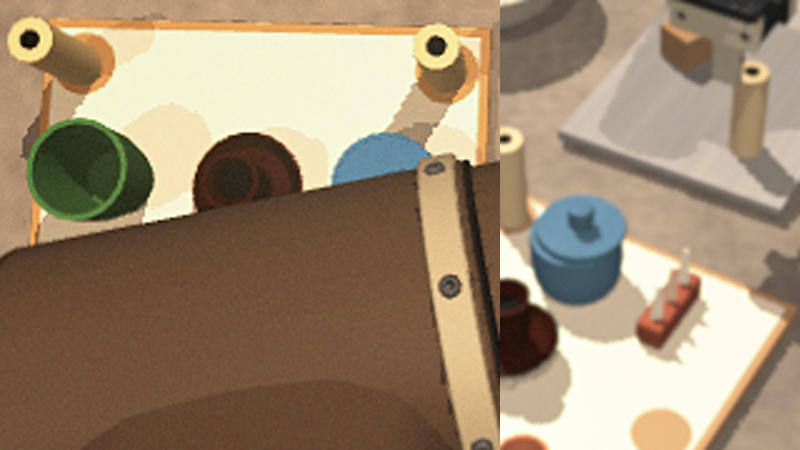

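The side view shows the lid seated and the cone pack standing parallel to the front edge in front of the jar. Now I grip the prop.

step_arm([
  [0, [0, 0, -15], [0, 0, 0]],
  [0, [0, 0, -32], [0, 0, 0]],
  [0, [0, 0, -50], [0, 0, 0]],
  [0, [0, 0, -65], [0, 0, 0]],
  [0.1, [0, 0, -72], [0, 0, 0]],
])

```text
clock: 30.55
tool_pos: [0.4686, -0.1129, 0.0617]
orientation: [180.0, 0.1, -2.9]
force: [-0.5, 0.5, 0.0]
opening: 0.0844
gripper_force: 0.0
```

step_arm([
  [0.3, [0, 0, 0], [0, 0, 0]],
  [0.5, [0, 0, 0], [0, 0, 0]],
  [0.6, [0, 0, 0], [0, 0, 0]],
  [0.7, [0, 0, 0], [0, 0, 0]],
  [0.8, [0, 0, 0], [0, 0, 0]],
])

```text
clock: 30.97
tool_pos: [0.47, -0.1132, 0.0638]
orientation: [-180.0, -0.1, -2.9]
force: [-0.5, -0.8, 1.0]
opening: 0.0527
gripper_force: 0.0
```

step_arm([
  [0.8, [0, 0, 0], [0, 0, 0]],
  [0.8, [0, 0, 0], [0, 0, 0]],
  [0.8, [0, 0, 0], [0, 0, 0]],
  [0.8, [0, 0, 0], [0, 0, 0]],
  [0.8, [0, 0, 0], [0, 0, 0]],
])

```text
clock: 31.38
tool_pos: [0.4695, -0.1134, 0.0632]
orientation: [180.0, -0.0, -2.9]
force: [-1.4, 0.2, 2.8]
opening: 0.0317
gripper_force: 30.0
```

step_arm([
  [0.8, [0, 0, 10], [0, 0, 0]],
  [0.8, [0, 0, 35], [0, 0, 0]],
  [0.8, [0, 0, 65], [0, 0, 0]],
  [0.8, [0, 0, 95], [0, 0, 0]],
  [0.8, [0, 0, 110], [0, 0, 0]],
])

```text
clock: 31.8
tool_pos: [0.4705, -0.1134, 0.1762]
orientation: [-180.0, -0.2, -2.9]
force: [0.8, 0.2, -0.7]
opening: 0.0311
gripper_force: 30.0
```

step_arm([
  [0.8, [-7.3, 32.6, 0], [0, 0, 0]],
  [0.8, [-14.6, 65.2, 0], [0, 0, 0]],
  [0.8, [-22, 97.8, 0], [0, 0, 0]],
  [0.8, [-29.3, 130.4, 0], [0, 0, 0]],
  [0.8, [-36.6, 163, 0], [0, 0, 0]],
])

```text
clock: 32.22
tool_pos: [0.4318, 0.0508, 0.1728]
orientation: [-180.0, 0.0, -3.0]
force: [0.3, -0.7, -1.7]
opening: 0.0316
gripper_force: 30.0
```

step_arm([
  [0.8, [-7.3, 32.6, 0], [0, 0, 0]],
  [0.8, [-14.6, 65.2, 0], [0, 0, 0]],
  [0.8, [-22, 97.8, 0], [0, 0, 0]],
  [0.8, [-29.3, 130.4, 0], [0, 0, 0]],
  [0.8, [-36.6, 163, 0], [0, 0, 0]],
])

```text
clock: 32.63
tool_pos: [0.3951, 0.2141, 0.1728]
orientation: [-180.0, 0.0, -2.9]
force: [1.5, 0.2, -1.4]
opening: 0.0313
gripper_force: 30.0
```

step_arm([
  [0.8, [0, 0, -20], [0, 0, 0]],
  [0.8, [0, 0, -50], [0, 0, 0]],
  [0.8, [0, 0, -75], [0, 0, 0]],
  [0.8, [0, 0, -85], [0, 0, 0]],
  [0.8, [0, 0, -85], [0, 0, 0]],
])

```text
clock: 33.05
tool_pos: [0.3944, 0.2111, 0.0852]
orientation: [179.7, 0.2, -3.0]
force: [-1.2, -0.2, -1.0]
opening: 0.0317
gripper_force: 30.0
```

step_arm([
  [0.8, [0, 0, 0], [0, 0, 0]],
  [0.8, [0, 0, 0], [0, 0, 0]],
  [0.8, [0, 0, 0], [0, 0, 0]],
  [0.8, [0, 0, 0], [0, 0, 0]],
  [0.8, [0, 0, 0], [0, 0, 0]],
])

```text
clock: 33.47
tool_pos: [0.3965, 0.213, 0.0887]
orientation: [-179.9, -0.1, -3.0]
force: [-0.3, 0.1, -1.6]
opening: 0.0313
gripper_force: 30.0
```

Settled at (396.5, 213.0), 27 mm above touchdown.

step_arm([
  [0.8, [0, 0, -8], [0, 0, 0]],
  [0.8, [0, 0, -15], [0, 0, 0]],
  [0.8, [0, 0, -20], [0, 0, 0]],
  [0.8, [0, 0, -23.5], [0, 0, 0]],
  [0.8, [0, 0, -25], [0, 0, 0]],
])

```text
clock: 33.88
tool_pos: [0.3958, 0.2122, 0.062]
orientation: [179.9, 0.1, -2.9]
force: [0.6, -0.9, -1.7]
opening: 0.0315
gripper_force: 30.0
```

step_arm([
  [0.8, [0, 0, -0.4], [0, 0, 0]],
  [0.8, [0, 0, -0.8], [0, 0, 0]],
  [0.8, [0, 0, -1.2], [0, 0, 0]],
  [0.8, [0, 0, -1.6], [0, 0, 0]],
  [0.8, [0, 0, -2], [0, 0, 0]],
])

```text
clock: 34.3
tool_pos: [0.3963, 0.2128, 0.0611]
orientation: [-180.0, -0.0, -2.9]
force: [-0.9, -1.3, 5.3]
opening: 0.0313
gripper_force: 30.0
```

step_arm([
  [0.8, [0, 0, 0], [0, 0, 0]],
  [0.8, [0, 0, 0], [0, 0, 0]],
  [0.8, [0, 0, 0], [0, 0, 0]],
  [0.8, [0, 0, 0], [0, 0, 0]],
  [0.8, [0, 0, 0], [0, 0, 0]],
])

```text
clock: 34.72
tool_pos: [0.3963, 0.2128, 0.0612]
orientation: [-180.0, -0.0, -2.9]
force: [-0.6, -0.3, 3.4]
opening: 0.0314
gripper_force: 30.0
```

step_arm([
  [0.6, [0, 0, 0], [0, 0, 0]],
  [0.4, [0, 0, 0], [0, 0, 0]],
  [0.2, [0, 0, 0], [0, 0, 0]],
  [0.1, [0, 0, 0], [0, 0, 0]],
  [0, [0, 0, 0], [0, 0, 0]],
])

```text
clock: 35.13
tool_pos: [0.3961, 0.2126, 0.0609]
orientation: [180.0, 0.0, -2.9]
force: [0.2, -0.6, -0.1]
opening: 0.0563
gripper_force: 0.0
```

step_arm([
  [0, [0, 0, 2], [0, 0, 0]],
  [0, [0, 0, 20], [0, 0, 0]],
  [0, [0, 0, 55], [0, 0, 0]],
  [0, [0, 0, 90], [0, 0, 0]],
  [0, [0, 0, 130], [0, 0, 0]],
])

```text
clock: 35.55
tool_pos: [0.3954, 0.2119, 0.1918]
orientation: [179.9, 0.1, -3.0]
force: [1.1, 1.6, -0.3]
opening: 0.0859
gripper_force: 0.0
```

step_arm([
  [0, [8, -36, 0], [0, 0, 0]],
  [0, [16, -72, 0], [0, 0, 0]],
  [0, [24, -108, 0], [0, 0, 0]],
  [0, [32, -144, 0], [0, 0, 0]],
  [0, [40, -180, 0], [0, 0, 0]],
])

```text
clock: 35.97
tool_pos: [0.4361, 0.0312, 0.1915]
orientation: [-180.0, -0.1, -2.9]
force: [1.4, 0.5, -1.2]
opening: 0.0878
gripper_force: 0.0
```

step_arm([
  [0, [4, -36, 0], [0, 0, 0]],
  [0, [8, -72, 0], [0, 0, 0]],
  [0, [12, -108, 0], [0, 0, 0]],
  [0, [16, -144, 0], [0, 0, 0]],
  [0, [20, -180, 0], [0, 0, 0]],
])

```text
clock: 36.38
tool_pos: [0.456, -0.1491, 0.1913]
orientation: [-180.0, -0.0, -2.9]
force: [1.2, -0.4, 0.7]
opening: 0.0877
gripper_force: 0.0
```

step_arm([
  [0, [0, -36, 0], [0, 0, 0]],
  [0, [0, -72, 0], [0, 0, 0]],
  [0, [0, -108, 0], [0, 0, 0]],
  [0, [0, -144, 0], [0, 0, 0]],
  [0, [0, -180, 0], [0, 0, 0]],
])

```text
clock: 36.8
tool_pos: [0.4557, -0.3292, 0.1911]
orientation: [-180.0, -0.0, -3.0]
force: [1.9, 0.2, 0.5]
opening: 0.0877
gripper_force: 0.0
```

```bash
python3 - <<'E'
from h import *
a=ctrl.snapshot("top")[:,:,::-1].copy();b=ctrl.snapshot("side")[:,:,::-1].copy();cv2.imwrite("pics/top5.png",a);cv2.imwrite("pics/side5.png",b)
cv2.imwrite("pics/s6.png",cv2.resize(a[184:364,110:310],(600,540),interpolation=2))
cv2.imwrite("pics/s7.png",cv2.resize(b[195:415,175:405],(690,600),interpolation=2))
E
```

```text
(no output)
```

View pics/s6.png

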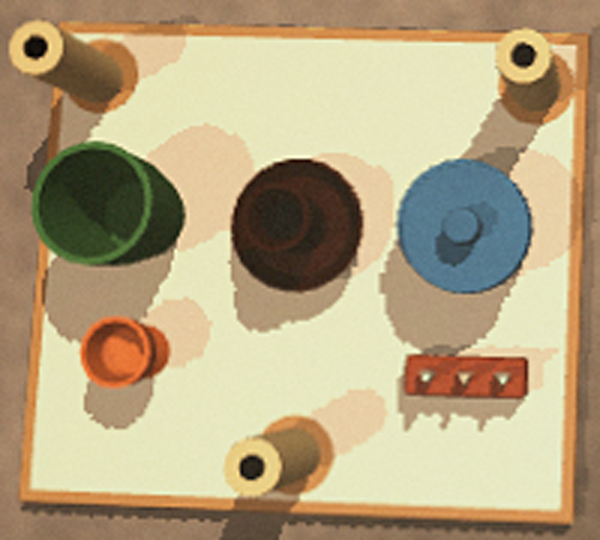

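View pics/s7.png

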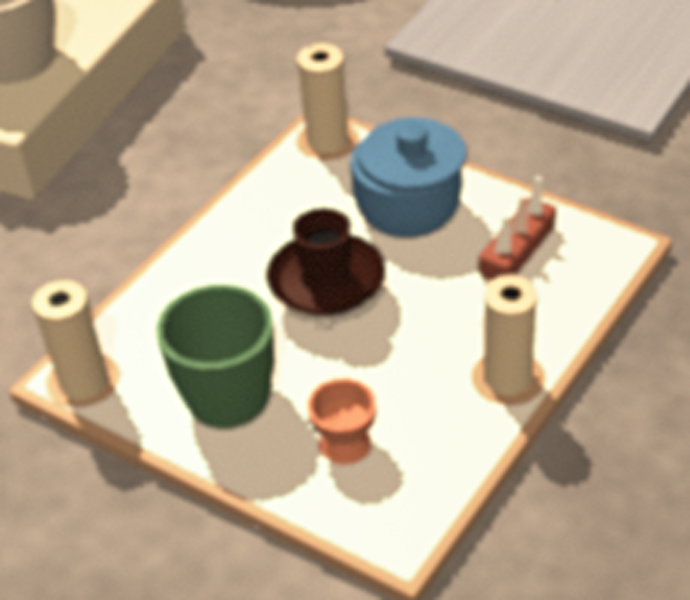

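All pieces stand as asked; a quick numeric check from those pixels.

```bash
python3 - <<'E'
from h import *
S=(110,184,3)
q=px2w([(408,354),(528,358),(526,398),(405,394)],.040,"top",S);print(q.round(1).tolist(),q.mean(0))
print(px2w((252,466),.106,"top",S),px2w((464.5,226),.079,"top",S),px2w((297,225),.047,"top",S))
E
```

```text
[[455.7, 139.6], [451.9, 68.8], [428.8, 70.3], [432.5, 141.5]] [442.22178767 105.06415938]
[[397.71298602 212.74215331]] [[526.90270582 100.52324331]] [[532.85474158 204.44569386]]
```

step_arm([
  [0, [0, 0, 0], [0, 0, 0]],
  [0, [0, 0, 0], [0, 0, 0]],
  [0, [0, 0, 0], [0, 0, 0]],
  [0, [0, 0, 0], [0, 0, 0]],
  [0, [0, 0, 0], [0, 0, 0]],
])

```text
clock: 37.32
tool_pos: [0.4565, -0.3264, 0.1913]
orientation: [180.0, -0.0, -2.9]
force: [-0.8, 0.0, -0.2]
opening: 0.0874
gripper_force: 0.0
```

```bash
python3 -c "
from plant import ctrl
print(ctrl.close_job())"
```

```text
the job is handed in; nothing more can be done
None
```

All five pieces are on the shelf as asked, in the asked order, within about 3 mm of target by the final pictures; jar, beaker and props look unmoved, and the job was handed in at about 37 s (no verdict was returned).

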